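Find the sample case with the loose ball and hold it out

ROBOT

A 6-joint arm with a two-finger parallel gripper is mounted at the origin on the work surface. World frame = base frame: x ahead of the robot, y to its left, z up, the work surface at z = 0. Lengths are in m, angles in rad, forces in N, time in s.
With the tool pointing down it reaches from about 0.3 to 0.875 m from the base axis. Payload 6.4 kg.
Tool frame: the origin (TCP) lies on the centre line of the jaws, within the pads' length; the fingertips stand 22 mm ahead of it and the grasp point (between the pads) lies 3 mm ahead of it; z points along the fingers, y is the direction in which the jaws open and shut (so a half turn about z gives the same grasp; the last joint's range is limited). The gripper opens to 88 mm and grips with 3 to 60 N. Pads are 18 mm wide; open, the fingers measure 123 mm over their backs; the gripper's body (75 mm by 187 mm) begins 45 mm behind the grasp point.
Start: joints at [1.135, 0.181, 1.607, -0, 1.354, -0.206], TCP at [0.131, 0.56, 0.261] pointing down, gripper open.
Joint ranges: [-2.99, 2.99], [-0.89, 2.07], [0.3, 2.58], [-1.14, 4.28], [0, 2.63], [-3.12, 3.12]. Speed limits (rad/s): [2.57, 2.57, 3.01, 3.14, 3.14, 3.14].

INTERFACE

Orientations are given as a 3x3 rotation matrix whose columns are the frame's x, y, z axes.
In Python, from cell import robot gives the robot as it stands.
- The arm moves only by the shell command python3 -m creep 'ROWS' [FORCE]. ROWS is JSON, a list of rows, each a list of 7 numbers: the shift along the tool's x, y, z in mm, then the turn, a rotation vector about the tool's x, y, z in rad, then the closure, from 0 (fully open) to 1 (shut). In form: [[tx, ty, tz, rx, ry, rz, gripper], ...]. A call has 1 to 20 rows; each row shifts and turns the pose as measured when the row begins, along the tool's axes as they then stand; what a row does not reach is not made up. A row lasts 1/8 s, in which the tool goes at most 62.5 mm and 10.7 degrees, less where a joint would pass 70% of its speed; a pose out of reach is approached as far as the arm can. A call is refused whole if a number of a shift passes 62.5 or a number of a turn 0.188, either way. A call with a gripper value outside its range is refused whole. The fingers move at their own pace and stop on an object; FORCE is the grip in N (left out, the last holds). Time passes only in rows, so rows that do not move let the fingers close. It gives the time, the measured TCP pose, the force and the opening at its end, in the units of the state.
- robot.read_state(): the state, without advancing time (a new reading comes with each control period).
- robot.get_image(name): name is "scene" or "top"; returns a dict with "image" (420x560x3 uint8, blue, green, red), "range_z" (420x560 float32, m along the optical axis (not along the pixel's ray), 0 where there is no reading), "mtx" (3x3 intrinsics, pixels), "xyz" and "attitude" of the camera in the world. Camera axes: x right, y down, z forward; pixel columns grow to the right and rows downward; lengths in m; the calibration is good to about 2 mm. A picture is of the moment at which its call begins.
- robot.finish_job(): hands the job in, once; it reports no verdict.
The state is a dict: "time": time; "q": joint angles; "qvel": joint speeds; "tau": joint torques, N m; "tcp_pos": TCP position; "orientation": TCP orientation; "contact_force": force on the tool from outside, world axes, zero at the start; "torque": the same for the moment, N m; "width": finger opening in m.
Only numpy, scipy, OpenCV 4.12 (cv2) and the standard library are available. Lean on these libraries where they do the work, as an engineer would, in place of code of your own. Each camera call takes 0.05 s, during which the arm holds its last target. There are 200 camera calls.

TASK

One of the three sealed cases has a steel ball loose inside it. Pick up and shake each of them, the blue-lidded one first, then the white, then the orange, and stand them back flat on the bench apart from one another; then hold out the one that rattles to a colleague, level and still, in the gripper with its underside 10 to 25 cm above the middle of the yellow mat, and finish while holding it there. Leave the bottle, the carton and the tube rack alone.

Things in the scene. Friction and masses are not known exactly. Their poses are not given: they have to be found in the camera images.
- case_blue: sealed grey case, blue lid, 150 mm long (x) x 56 wide (y) x 60 high; on the lid's middle a black grip block 24 (x) x 44 (y) x 40 high (top at 100): pinch its 24 mm. Origin: centre of underside. 0.38 to 0.56 kg. Inside: a block that cannot shift or, in one of the three, a loose 0.176 kg ball, 35 mm, that rolls 52 mm each way from the middle along x; 0.4 rad of pitch sends it to the low end in 0.5 s
- case_white: sealed grey case, white lid, 150 mm long (x) x 56 wide (y) x 60 high; on the lid's middle a black grip block 24 (x) x 44 (y) x 40 high (top at 100): pinch its 24 mm. Origin: centre of underside. 0.38 to 0.56 kg. Inside: a block that cannot shift or, in one of the three, a loose 0.176 kg ball, 35 mm, that rolls 52 mm each way from the middle along x; 0.4 rad of pitch sends it to the low end in 0.5 s
- case_orange: sealed grey case, orange lid, 150 mm long (x) x 56 wide (y) x 60 high; on the lid's middle a black grip block 24 (x) x 44 (y) x 40 high (top at 100): pinch its 24 mm. Origin: centre of underside. 0.38 to 0.56 kg. Inside: a block that cannot shift or, in one of the three, a loose 0.176 kg ball, 35 mm, that rolls 52 mm each way from the middle along x; 0.4 rad of pitch sends it to the low end in 0.5 s
- mat: yellow hand-over mat, 120 x 120 mm, 4 mm thick, fixed on the black bench beyond the cases as seen from the robot; origin: centre of its underside, at bench height
- reagent: bystander: amber bottle with blue cap, 60 mm diameter, 140 mm high, standing; origin: centre of its underside
- carton: bystander: white and violet carton, 120 x 90 x 70 mm high; origin: centre of its underside
- tube_rack: bystander: green rack with ten capped tubes, 130 x 60 x 76 mm high; origin: centre of its underside
Not all that is in view belongs to the job. What is shaped like the case_orange but pink or red is not meant.

How it is judged:
By the outcome, as a careful person would: the job done as asked, in the order asked, and still so for the second after the job is handed in, while the arm keeps its last pose, push and grip.
It also fails if it takes over 72 s, if anything falls off the work surface, if the arm or the gripper's body presses on something with over 40 N, if the wrist force passes 120 N, or if a joint passes its speed limit or range.

## Working session

There is one attempt and no reset: what is moved stays moved. The work goes in short steps, Python scripts to look and compute and a shell command to move; the robot and the scene stay as the last step left them, time stands still between calls to the robot, and variables do not carry over. Pictures are saved under pics/ and viewed, about 8 in all and at most 12, crops included, and the job is handed in when it is done.

```bash
ls; mkdir -p pics; python3 - <<'E'
from cell import robot
import cv2,numpy as np
s=robot.read_state();print(s)
for n in("scene","top"):
    d=robot.get_image(n);cv2.imwrite(f"pics/{n}0.png",d["image"]);np.savez(f"{n}0.npz",**d);print(n,d["xyz"],d["attitude"],d["mtx"])
E
```

```text
pics
{'time': 0.0, 'q': array([ 1.13468944e+00,  1.81516309e-01,  1.60797073e+00,  3.52776925e-06,
        1.35378415e+00, -2.06306498e-01]), 'qvel': array([-1.69834210e-03, -1.77420304e-03, -2.59641975e-05,  1.75158840e-04,
        3.48234279e-04,  1.26036115e-03]), 'tau': array([ 5.81021413e-04, -4.33861077e+01, -3.41858447e+01,  7.03573599e-02,
        3.85264540e-02, -1.29866758e-04]), 'tcp_pos': array([0.13075449, 0.55944474, 0.25984202]), 'orientation': array([[-9.73711584e-01,  2.27783327e-01, -7.12158907e-04],
       [ 2.27784176e-01,  9.73710460e-01, -1.51997340e-03],
       [ 3.47211980e-04, -1.64223423e-03, -9.99998591e-01]]), 'contact_force': array([-0.81135531, -0.03204374,  0.15980843]), 'torque': array([ 0.00955539, -0.00358408,  0.06033805]), 'width': 0.08823376713396452}
scene [1.03232927 0.6890544  0.8122967 ] [[-8.00939769e-01  3.86461015e-01 -4.57321954e-01]
 [ 5.98744536e-01  5.16095714e-01 -6.12495058e-01]
 [-6.83561647e-04 -7.64390671e-01 -6.44753003e-01]] [[414.19930338   0.         280.36008378]
 [  0.         414.19930338 210.23894629]
 [  0.           0.           1.        ]]
top [ 0.38144546 -0.00226192  1.47524774] [[-0.00428397 -0.99447212  0.10491353]
 [-0.99992688  0.00307364 -0.01169542]
 [ 0.0113083  -0.10495597 -0.99441257]] [[486.44023405   0.         276.84844988]
 [  0.         486.44023405 204.8142632 ]
 [  0.           0.           1.        ]]
```

View pics/top0.png

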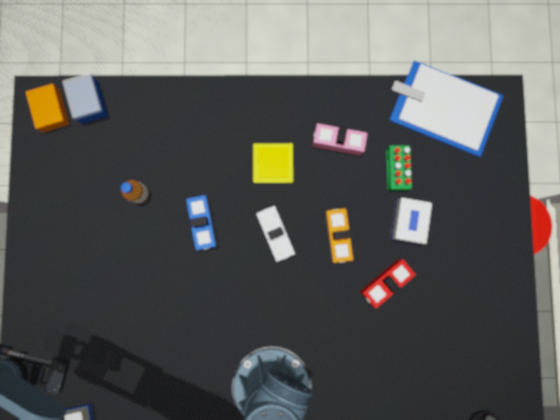

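View pics/scene0.png

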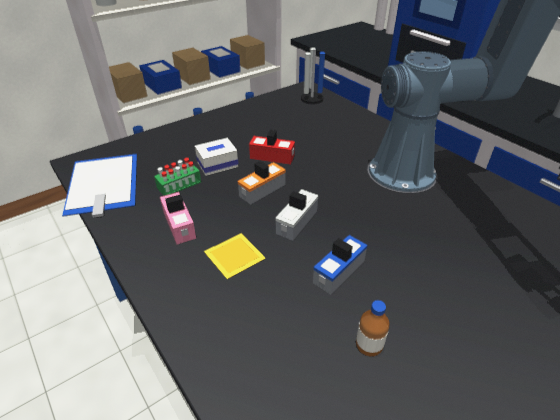

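Top view: blue case at about (201,222), white at (276,233), orange at (340,236), mat at (273,163). The pink (340,140) and red (389,283) cases are decoys. The bottle is at (135,191), the rack at (400,168) and the carton at (413,221).

```bash
cat > h.py <<'E'
import numpy as np,cv2
from cell import robot
def pts(d):
    h,w=d["range_z"].shape;u,v=np.meshgrid(np.arange(w),np.arange(h));K=d["mtx"]
    z=d["range_z"];c=np.stack([(u-K[0,2])/K[0,0]*z,(v-K[1,2])/K[1,1]*z,z],-1)
    return c@d["attitude"].T+d["xyz"]
def ray(d,uv,z):
    K=d["mtx"];r=d["attitude"]@np.array([(uv[0]-K[0,2])/K[0,0],(uv[1]-K[1,2])/K[1,1],1.])
    return d["xyz"]+r*(z-d["xyz"][2])/r[2]
def rect(d,m,z):
    """min-area rectangle of mask's largest contour cast on plane z"""
    c=max(cv2.findContours(m.astype(np.uint8),0,2)[0],key=cv2.contourArea)
    p=np.array([ray(d,q[0],z)[:2] for q in c])
    (cx,cy),(w,h),_=r=cv2.minAreaRect((p*1000).astype(np.float32))
    b=cv2.boxPoints(r);e=max(b[1]-b[0],b[2]-b[1],key=np.linalg.norm)
    return np.round([cx,cy,w,h],1),round(float(np.degrees(np.arctan2(e[1],e[0])))%180,1)
E
python3 - <<'E'
from h import *
d=dict(np.load("top0.npz"));P=pts(d);Z=P[...,2]
for n,(u,v) in dict(blue=(201,222),white=(276,233),orange=(340,236),mat=(273,163),pink=(340,140),rack=(400,168),carton=(413,221),bottle=(135,191),red=(389,283)).items():
    w=np.zeros(Z.shape,bool);w[v-36:v+37,u-36:u+37]=1
    if n=="mat":
        h=d["image"].astype(int);print(n,rect(d,w&(h[...,2]>150)&(h[...,1]>150)&(h[...,0]<90),.004));continue
    m=w&(Z>.045)&(Z<.2)
    _,l,st,ce=cv2.connectedComponentsWithStats(m.astype(np.uint8))
    k=1+np.argmin(np.hypot(*(ce[1:]-[u,v]).T)); m=l==k
    b=m&(Z>.085)
    print(n,rect(d,m,.06),"ztop",np.percentile(Z[m],[50,98]).round(3),"blk",P[b].mean(0).round(4) if b.any() else None,b.sum(), "bench",np.median(Z[w&(Z<.03)]).round(4))
E
```

```text
blue (array([481. , 203.8, 153.2,  58.2]), 11.5) ztop [0.061 0.104] blk [0.4812 0.2043 0.0997] 139 bench 0.0006
white (array([448.5, -12.6, 153.4,  56.5]), 22.7) ztop [0.061 0.103] blk [ 0.4486 -0.0125  0.1002] 134 bench 0.0005
orange (array([ 442.5, -198.6,  153.4,   58.2]), 6.9) ztop [0.061 0.104] blk [ 0.4428 -0.1981  0.1004] 135 bench 0.0004
mat (array([667.5,  -6.9, 120.2, 121.5]), 179.9)
pink (array([ 734. , -205.8,  152.5,   65.7]), 79.6) ztop [0.062 0.104] blk [ 0.7316 -0.2057  0.0998] 138 bench 0.0007
rack (array([ 643.8, -382.3,  129.3,   60.5]), 0.4) ztop [0.051 0.08 ] blk None 0 bench 0.0007
carton (array([ 485.1, -413.1,   97. ,  122.6]), 169.8) ztop [0.07  0.076] blk None 0 bench 0.0005
bottle (array([574.2, 401.9,  70.5,  62. ]), 89.9) ztop [0.098 0.144] blk [0.5706 0.3938 0.11  ] 330 bench 0.0005
red (array([ 302.3, -338.4,   60.9,  154.5]), 128.9) ztop [0.061 0.103] blk [ 0.3035 -0.3381  0.0988] 156 bench 0.0004
```

```bash
cat >> h.py <<'E'
def go(x,y,z,yaw):
    """remaining: tool-axis shift (mm) for an upright tool, turn (rad), with jaws at yaw deg"""
    s=robot.read_state();R=s["orientation"]
    a=np.radians(yaw);Y=np.array([np.cos(a),np.sin(a),0])
    if Y@R[:,1]<0:Y=-Y
    T=np.stack([np.cross(Y,[0,0,-1]),Y,[0,0,-1]],1)
    rv=cv2.Rodrigues(R.T@T)[0].ravel()
    dp=np.array([x,y,z])-s["tcp_pos"]
    print("t",round(s["time"],2),"pos",s["tcp_pos"].round(4),"turn",rv.round(4),"shift now",(R.T@dp*1000).round(1),"shift after turn",(T.T@dp*1000).round(1),
      "F",s["contact_force"].round(1),"w",round(s["width"],4),"q",s["q"].round(2))
def meas():
    s=robot.read_state();R=s["orientation"]
    print("t",round(s["time"],2),"pitch",round(float(np.degrees(np.arcsin(R[2,1]))),1),"F",s["contact_force"].round(2),"T tool",(R.T@s["torque"]).round(3),"q5",s["tau"].round(2),"w",round(s["width"],4))
E
python3 -m creep '[[0,0,0,0,0,0.187,0],[0,0,0,0,0,0.187,0],[0,0,0,0,0,0.187,0],[0,0,0,0,0,0.187,0],[0,0,0,0,0,0.187,0],[0,0,0,0,0,0.187,0],[-46,30,0,0,0,0,0],[-46,30,0,0,0,0,0],[-46,30,0,0,0,0,0],[-46,30,0,0,0,0,0],[-46,30,0,0,0,0,0],[-46,30,0,0,0,0,0],[-46,30,0,0,0,0,0],[-46,30,0,0,0,0,0],[-46,30,0,0,0,0,0]]' 45
python3 -c "from h import *;go(.481,.204,.088,11.5)"
```

```text
time: 1.98
tcp_pos: [0.4863, 0.1998, 0.255]
orientation: [[-0.213, 0.977, -0.006], [0.977, 0.213, -0.009], [-0.007, -0.008, -1.0]]
contact_force: [1.1, 0.3, -0.2]
width: 0.0881
t 1.98 pos [0.4863 0.1998 0.255 ] turn [-0.0077  0.0071  0.0143] shift now [  6.4  -3.  167. ] shift after turn [  5.2  -4.3 167. ] F [ 1.1  0.3 -0.2] w 0.0881 q [ 0.17  0.08  1.73 -0.01  1.34 -0.05]
```

```bash
python3 -m creep '[[5,-4,40,-0.008,0.007,0.014,0],[0,0,40,0,0,0,0],[0,0,30,0,0,0,0],[0,0,0,0,0,0,0]]'
python3 -c "from h import *;go(.481,.204,.088,11.5)"
```

```text
time: 2.48
tcp_pos: [0.484, 0.199, 0.1416]
orientation: [[-0.191, 0.982, 0.001], [0.982, 0.191, -0.0], [-0.001, 0.001, -1.0]]
contact_force: [-0.9, 0.1, 0.9]
width: 0.0882
t 2.48 pos [0.484  0.199  0.1416] turn [ 0.0005  0.0005 -0.0082] shift now [ 5.5 -2.  53.6] shift after turn [ 5.5 -2.  53.6] F [-0.9  0.1  0.9] w 0.0882 q [ 0.16  0.21  1.84 -0.    1.1  -0.03]
```

```bash
python3 -m creep '[[5.5,-2,0,0,0,-0.008,0],[0,0,0,0,0,0,0],[0,0,18,0,0,0,0],[0,0,18,0,0,0,0],[0,0,17,0,0,0,0],[0,0,0,0,0,0,0]]'
python3 -c "from h import *;go(.481,.204,.088,11.5)"
```

```text
time: 3.22
tcp_pos: [0.4833, 0.2055, 0.0896]
orientation: [[-0.201, 0.98, 0.008], [0.98, 0.201, 0.001], [-0.001, 0.008, -1.0]]
contact_force: [-0.2, -0.3, 0.0]
width: 0.0882
t 3.23 pos [0.4833 0.2055 0.0896] turn [0.0077 0.0007 0.0017] shift now [-1.  -2.6  1.6] shift after turn [-1.  -2.6  1.6] F [-0.2 -0.3  0. ] w 0.0882 q [ 0.18  0.29  1.86 -0.    0.98 -0.03]
```

```bash
python3 -m creep '[[-1,-2.5,1.5,0.008,0,0,0],[0,0,0,0,0,0,0.4],[0,0,0,0,0,0,1],[0,0,0,0,0,0,1],[0,0,0,0,0,0,1],[0,0,0,0,0,0,1],[0,0,0,0,0,0,1]]' 45
python3 -c "from h import *;go(.481,.204,.088,11.5);meas()"
```

```text
time: 4.1
tcp_pos: [0.4823, 0.2042, 0.0897]
orientation: [[-0.201, 0.98, 0.002], [0.98, 0.201, -0.0], [-0.001, 0.002, -1.0]]
contact_force: [-0.0, 0.4, -0.5]
width: 0.0304
t 4.1 pos [0.4823 0.2042 0.0897] turn [0.0024 0.0008 0.0017] shift now [ 0.1 -1.4  1.7] shift after turn [ 0.1 -1.4  1.7] F [-0.   0.4 -0.5] w 0.0304 q [ 0.17  0.29  1.86 -0.    0.99 -0.03]
t 4.1 pitch 0.1 F [-0.04  0.36 -0.51] T tool [ 0.032 -0.046  0.009] q5 [-0.000e+00 -4.184e+01 -2.713e+01  6.000e-02  1.000e-02  0.000e+00] w 0.0304
```

```bash
python3 -m creep '[[0,0,0,0,0,0,1],[0,0,0,0,0,0,1],[0,0,0,0,0,0,1],[0,0,-10,0,0,0,1],[0,0,-25,0,0,0,1],[0,0,-35,0,0,0,1],[0,0,-35,0,0,0,1],[0,0,-25,0,0,0,1],[0,0,0,0,0,0,1],[0,0,0,0,0,0,1]]'
python3 -c "from h import *;go(.481,.204,.22,11.5);meas()"
```

```text
time: 5.35
tcp_pos: [0.4773, 0.2035, 0.2196]
orientation: [[-0.201, 0.98, -0.009], [0.98, 0.201, -0.002], [-0.0, -0.01, -1.0]]
contact_force: [0.2, -0.2, -6.2]
width: 0.0236
t 5.35 pos [0.4773 0.2035 0.2196] turn [-0.0098  0.0003  0.0018] shift now [-0.2  3.7 -0.5] shift after turn [-0.2  3.7 -0.4] F [ 0.2 -0.2 -6.2] w 0.0236 q [ 0.17  0.1   1.78 -0.    1.27 -0.03]
t 5.35 pitch -0.6 F [ 0.23 -0.21 -6.2 ] T tool [ 0.002 -0.054 -0.029] q5 [ 0.000e+00 -4.176e+01 -3.620e+01  7.000e-02  4.000e-02  0.000e+00] w 0.0236
```

```bash
M='from h import *;meas()'
python3 -m creep '[[0,0,0,0.15,0,0,1],[0,0,0,0.15,0,0,1],[0,0,0,0.15,0,0,1],[0,0,0,0,0,0,1],[0,0,0,0,0,0,1],[0,0,0,0,0,0,1],[0,0,0,0,0,0,1],[0,0,0,0,0,0,1],[0,0,0,0,0,0,1]]' >/dev/null; python3 -c "$M"
python3 -m creep '[[0,0,0,0,0,0,1]]'>/dev/null; python3 -c "$M"
python3 -m creep '[[0,0,0,0,0,0,1]]'>/dev/null; python3 -c "$M"
python3 -m creep '[[0,0,0,0,0,0,1]]'>/dev/null; python3 -c "$M"
python3 -m creep '[[0,0,0,-0.18,0,0,1],[0,0,0,-0.18,0,0,1],[0,0,0,-0.18,0,0,1],[0,0,0,-0.18,0,0,1],[0,0,0,-0.18,0,0,1],[0,0,0,0,0,0,1],[0,0,0,0,0,0,1],[0,0,0,0,0,0,1],[0,0,0,0,0,0,1],[0,0,0,0,0,0,1],[0,0,0,0,0,0,1]]' >/dev/null; python3 -c "$M"
python3 -m creep '[[0,0,0,0,0,0,1]]'>/dev/null; python3 -c "$M"
python3 -m creep '[[0,0,0,0,0,0,1]]'>/dev/null; python3 -c "$M"
python3 -m creep '[[0,0,0,0,0,0,1]]'>/dev/null; python3 -c "$M"
python3 -c "from h import *;go(.481,.204,.22,11.5)"
```

```text
t 6.47 pitch -27.0 F [ 0.25  0.41 -5.85] T tool [-0.576 -0.088  0.02 ] q5 [ 2.000e-02 -5.326e+01 -3.221e+01  1.000e-02  2.810e+00 -4.000e-02] w 0.0237
t 6.6 pitch -27.0 F [-0.56  0.75 -4.95] T tool [-0.593 -0.011  0.018] q5 [ 2.000e-02 -5.336e+01 -3.227e+01  1.000e-02  2.810e+00 -3.000e-02] w 0.0238
t 6.72 pitch -27.0 F [-0.25 -0.12 -5.74] T tool [-0.544 -0.017  0.002] q5 [ 2.000e-02 -5.339e+01 -3.230e+01  1.000e-02  2.800e+00 -3.000e-02] w 0.0234
t 6.85 pitch -27.0 F [ 0.11  0.63 -5.07] T tool [-0.573 -0.053  0.07 ] q5 [ 1.000e-02 -5.337e+01 -3.231e+01  1.000e-02  2.800e+00 -3.000e-02] w 0.0234
t 8.22 pitch 24.8 F [-0.57 -0.3  -5.11] T tool [ 0.68  -0.028  0.054] q5 [-2.000e-02 -2.833e+01 -3.650e+01  1.600e-01 -2.550e+00  3.000e-02] w 0.0235
t 8.35 pitch 24.7 F [-1.08  0.41 -5.34] T tool [ 0.643 -0.015 -0.035] q5 [-3.000e-02 -2.831e+01 -3.648e+01  1.600e-01 -2.550e+00  3.000e-02] w 0.0237
t 8.47 pitch 24.7 F [ 0.4  -0.52 -5.87] T tool [ 0.654 -0.012 -0.027] q5 [-2.000e-02 -2.829e+01 -3.644e+01  1.600e-01 -2.540e+00  3.000e-02] w 0.0236
t 8.6 pitch 24.7 F [ 0.26  0.35 -5.42] T tool [ 0.613 -0.063 -0.059] q5 [-1.000e-02 -2.829e+01 -3.640e+01  1.600e-01 -2.540e+00  3.000e-02] w 0.0235
t 8.6 pos [0.4726 0.2022 0.2108] turn [ 4.316e-01 -3.000e-04  1.200e-03] shift now [ 0.1 11.7 -4.7] shift after turn [ 0.1  8.6 -9.2] F [ 0.3  0.4 -5.4] w 0.0235 q [ 0.16 -0.15  2.11  0.02  0.75 -0.05]
```

```bash

python3 -m creep '[[0,0,0,0.144,0,0,1],[0,0,0,0.144,0,0,1],[0,0,0,0.144,0,0,1],[0,0,0,0,0,0,1],[0,0,0,0,0,0,1]]' >/dev/null; python3 -c "from h import *;go(.481,.204,.0897,11.5);meas()"
```

```text
t 9.22 pos [0.4726 0.2025 0.2103] turn [-0.0065  0.0001  0.0015] shift now [ -0.2   9.3 120.5] shift after turn [ -0.2   8.5 120.6] F [ 0.2  0.2 -5.7] w 0.0238 q [ 0.17  0.1   1.8  -0.    1.24 -0.03]
t 9.22 pitch -0.4 F [ 0.24  0.21 -5.74] T tool [-0.005 -0.078  0.024] q5 [ -0.23 -39.73 -35.47   0.06   0.16   0.  ] w 0.0238
```

```bash

python3 -m creep '[[0,0,30,0,0,0,1],[0,0,30,0,0,0,1],[0,0,20,0,0,0,1],[0,0,0,0,0,0,1]]' >/dev/null; python3 -c "from h import *;go(.481,.204,.0897,11.5);meas()"
```

```text
t 9.72 pos [0.4709 0.2028 0.1301] turn [0.0068 0.0001 0.0027] shift now [-0.8  9.8 40.5] shift after turn [-0.8 10.1 40.4] F [-0.4  0.7 -5. ] w 0.0236 q [ 0.17  0.2   1.87  0.    1.06 -0.03]
t 9.72 pitch 0.4 F [-0.38  0.69 -5.04] T tool [-0.001 -0.029 -0.06 ] q5 [ -0.18 -40.84 -30.94   0.05  -0.25   0.  ] w 0.0236
```

```bash

python3 -m creep '[[0,0,22,0.006,0,0,1],[0,0,12,0,0,0,1],[0,0,5,0,0,0,1],[0,0,0,0,0,0,1]]' >/dev/null; python3 -c "from h import *;go(.481,.204,.0897,11.5);meas()"
```

```text
t 10.22 pos [0.4731 0.2035 0.0946] turn [0.0112 0.0002 0.0033] shift now [-1.1  7.8  5. ] shift after turn [-1.1  7.8  4.9] F [-0.5  0.2 -4.5] w 0.0238 q [ 0.18  0.26  1.89  0.    0.98 -0.03]
t 10.22 pitch 0.6 F [-0.51  0.24 -4.46] T tool [-0.028 -0.064 -0.052] q5 [-3.000e-02 -4.270e+01 -2.901e+01  6.000e-02 -4.000e-02  0.000e+00] w 0.0238
```

```bash

python3 -m creep '[[0,0,3,0.011,0,0,1],[0,0,1.5,0,0,0,1],[0,0,0,0,0,0,1]]' >/dev/null; python3 -c "from h import *;go(.481,.204,.0897,11.5);meas()"
```

```text
t 10.6 pos [0.4744 0.2038 0.0914] turn [0.0025 0.0004 0.0033] shift now [-1.1  6.5  1.7] shift after turn [-1.1  6.5  1.7] F [-0.  -0.4 -5. ] w 0.0238 q [ 0.18  0.28  1.88 -0.    0.99 -0.03]
t 10.6 pitch 0.1 F [-0.04 -0.45 -5.04] T tool [ 0.041 -0.082  0.006] q5 [-1.000e-02 -4.355e+01 -2.910e+01  6.000e-02  6.000e-02  0.000e+00] w 0.0238
```

```bash

python3 -m creep '[[0,0,1.5,0.002,0,0,1],[0,0,1,0,0,0,1],[0,0,0,0,0,0,1]]' >/dev/null; python3 -c "from h import *;go(.481,.204,.0897,11.5);meas()"
```

```text
t 10.97 pos [0.4747 0.2039 0.0899] turn [0.0007 0.0005 0.0036] shift now [-1.2  6.2  0.2] shift after turn [-1.1  6.2  0.2] F [-0.2 -0.2 -5.8] w 0.0237 q [ 0.18  0.28  1.88 -0.    0.99 -0.03]
t 10.97 pitch 0.0 F [-0.24 -0.22 -5.83] T tool [-0.066 -0.048 -0.027] q5 [ 4.000e-02 -4.381e+01 -2.898e+01  5.000e-02  2.100e-01 -0.000e+00] w 0.0237
```

```bash

python3 -m creep '[[0,0,1.5,0,0,0,1],[0,0,1,0,0,0,1],[0,0,0,0,0,0,1]]' >/dev/null; python3 -c "from h import *;go(.481,.204,.0897,11.5);meas()"
python3 -m creep '[[0,0,1,0,0,0,1],[0,0,0,0,0,0,1]]' >/dev/null; python3 -c "from h import *;go(.481,.204,.0897,11.5);meas()"
```

```text
t 11.35 pos [0.4749 0.204  0.0899] turn [0.0007 0.0009 0.0042] shift now [-1.2  6.   0.2] shift after turn [-1.2  6.   0.2] F [-0.1 -0.3 -5.6] w 0.0236 q [ 0.18  0.28  1.88 -0.    0.99 -0.03]
t 11.35 pitch 0.0 F [-0.14 -0.28 -5.56] T tool [-0.019 -0.049 -0.   ] q5 [  0.08 -43.92 -29.     0.06   0.21  -0.  ] w 0.0236
t 11.6 pos [0.475  0.204  0.0898] turn [0.0007 0.001  0.0044] shift now [-1.2  5.9  0.1] shift after turn [-1.2  5.9  0.1] F [-0.8 -0.9 -3.1] w 0.0235 q [ 0.18  0.28  1.87 -0.    0.99 -0.03]
t 11.6 pitch 0.0 F [-0.85 -0.86 -3.07] T tool [ 0.013 -0.049  0.04 ] q5 [-5.000e-02 -4.273e+01 -2.881e+01  1.000e-01 -1.400e-01 -1.000e-02] w 0.0235
```

```bash

python3 -m creep '[[0,0,0,0,0,0,0],[0,0,0,0,0,0,0],[0,0,0,0,0,0,0],[0,0,0,0,0,0,0],[0,0,-20,0,0,0,0],[0,0,-30,0,0,0,0],[0,0,-30,0,0,0,0],[0,0,0,0,0,-0.187,0],[0,0,0,0,0,0,0]]' >/dev/null; python3 -c "from h import *;go(.4485,-.0125,.088,22.7);meas()"
```

```text
t 12.72 pos [0.4762 0.2041 0.1725] turn [ 0.0033  0.0016 -0.0019] shift now [-189.2 -109.1   84.4] shift after turn [-189.2 -109.2   84.5] F [0.4 0.6 1. ] w 0.0881 q [ 0.18  0.15  1.83 -0.    1.15 -0.22]
t 12.72 pitch 0.2 F [0.4  0.65 0.95] T tool [ 0.038 -0.07  -0.032] q5 [ 0.000e+00 -3.914e+01 -3.134e+01  5.000e-02  2.000e-02 -9.900e-01] w 0.0881
```

```bash

python3 -m creep '[[-25,-15,0,0,0,0,0],[-48,-28,0,0,0,0,0],[-48,-28,0,0,0,0,0],[-48,-28,0,0,0,0,0],[-20,-10,10,0,0,0,0],[0,0,20,0,0,0,0],[0,0,0,0,0,0,0],[0,0,0,0,0,0,0]]' >/dev/null; python3 -c "from h import *;go(.4485,-.0125,.088,22.7)"
```

```text
t 13.72 pos [ 0.4459 -0.0183  0.1409] turn [ 0.0038  0.0016 -0.0324] shift now [ 4.6  4.3 52.9] shift after turn [ 4.4  4.7 52.9] F [-0.8  0.3  0. ] w 0.088 q [-0.31  0.04  2.03  0.    1.07 -0.67]
```

```bash

python3 -m creep '[[4.5,4.5,0,0,0,-0.032,0],[0,0,0,0,0,0,0],[0,0,20,0,0,0,0],[0,0,18,0,0,0,0],[0,0,14,0,0,0,0],[0,0,0,0,0,0,0]]' >/dev/null; python3 -c "from h import *;go(.4485,-.0125,.088,22.7)"
```

```text
t 14.47 pos [ 0.4515 -0.0106  0.0903] turn [0.0082 0.0052 0.0046] shift now [-0.6 -3.5  2.2] shift after turn [-0.6 -3.5  2.3] F [-0.4 -0.   0.8] w 0.0878 q [-0.29  0.14  2.04  0.    0.94 -0.69]
```

```bash
python3 -m creep '[[-0.6,-3.5,1.5,0.008,0.005,0.005,0],[0,0,0,0,0,0,0.4],[0,0,0,0,0,0,1],[0,0,0,0,0,0,1],[0,0,0,0,0,0,1],[0,0,0,0,0,0,1],[0,0,0,0,0,0,1],[0,0,0,0,0,0,1],[0,0,0,0,0,0,1]]' 50
python3 -c "from h import *;go(.4485,-.0125,.22,22.7)"
```

```text
time: 15.6
tcp_pos: [0.4493, -0.0131, 0.0905]
orientation: [[-0.385, 0.923, 0.002], [0.923, 0.385, -0.001], [-0.002, 0.001, -1.0]]
contact_force: [-0.3, 0.7, -0.2]
width: 0.0239
t 15.6 pos [ 0.4493 -0.0131  0.0905] turn [ 0.0012  0.0018 -0.0005] shift now [   0.6   -0.4 -129.5] shift after turn [   0.8   -0.6 -129.5] F [-0.3  0.7 -0.2] w 0.0239 q [-0.29  0.14  2.04 -0.    0.95 -0.69]
```

Gripped. Lift and shake with the same tilts.

```bash
M='from h import *;meas()'
python3 -m creep '[[0,0,-10,0,0,0,1],[0,0,-25,0,0,0,1],[0,0,-35,0,0,0,1],[0,0,-35,0,0,0,1],[0,0,-25,0,0,0,1],[0,0,0,0,0,0,1],[0,0,0,0,0,0,1]]' >/dev/null; python3 -c "$M"
python3 -m creep '[[0,0,0,0.15,0,0,1],[0,0,0,0.15,0,0,1],[0,0,0,0.15,0,0,1],[0,0,0,0,0,0,1],[0,0,0,0,0,0,1],[0,0,0,0,0,0,1],[0,0,0,0,0,0,1],[0,0,0,0,0,0,1],[0,0,0,0,0,0,1]]' >/dev/null; python3 -c "$M"
python3 -m creep '[[0,0,0,0,0,0,1]]'>/dev/null; python3 -c "$M"
python3 -m creep '[[0,0,0,0,0,0,1]]'>/dev/null; python3 -c "$M"
python3 -m creep '[[0,0,0,0,0,0,1]]'>/dev/null; python3 -c "$M"
python3 -m creep '[[0,0,0,-0.18,0,0,1],[0,0,0,-0.18,0,0,1],[0,0,0,-0.18,0,0,1],[0,0,0,-0.18,0,0,1],[0,0,0,-0.18,0,0,1],[0,0,0,0,0,0,1],[0,0,0,0,0,0,1],[0,0,0,0,0,0,1],[0,0,0,0,0,0,1],[0,0,0,0,0,0,1],[0,0,0,0,0,0,1]]' >/dev/null; python3 -c "$M"
python3 -m creep '[[0,0,0,0,0,0,1]]'>/dev/null; python3 -c "$M"
python3 -m creep '[[0,0,0,0,0,0,1]]'>/dev/null; python3 -c "$M"
python3 -m creep '[[0,0,0,0,0,0,1]]'>/dev/null; python3 -c "$M"
python3 -c "from h import *;go(.4485,-.0125,.0905,22.7)"
```

```text
t 16.48 pitch -0.2 F [ 0.35  0.46 -5.45] T tool [ 0.028 -0.036 -0.008] q5 [ 1.000e-02 -3.182e+01 -3.575e+01  6.000e-02  7.000e-02  0.000e+00] w 0.0235
t 17.6 pitch -26.6 F [-0.05 -0.7  -5.15] T tool [-0.541 -0.001  0.031] q5 [ 0.000e+00 -4.372e+01 -3.142e+01 -1.200e+00  2.430e+00 -4.000e-02] w 0.024
t 17.73 pitch -26.5 F [ 0.3   1.02 -3.95] T tool [-0.554 -0.026  0.05 ] q5 [-1.000e-02 -4.379e+01 -3.147e+01 -1.200e+00  2.430e+00 -4.000e-02] w 0.0235
t 17.85 pitch -26.5 F [-0.45  1.04 -4.71] T tool [-0.557 -0.085  0.035] q5 [-1.000e-02 -4.381e+01 -3.150e+01 -1.200e+00  2.430e+00 -4.000e-02] w 0.0238
t 17.98 pitch -26.5 F [ 0.47 -0.32 -4.25] T tool [-0.516 -0.06   0.007] q5 [-1.00e-02 -4.38e+01 -3.15e+01 -1.20e+00  2.43e+00 -4.00e-02] w 0.024
t 19.35 pitch 25.4 F [-0.13  0.09 -4.1 ] T tool [ 0.624 -0.05  -0.017] q5 [-1.000e-02 -1.833e+01 -3.593e+01  2.030e+00 -9.900e-01  4.000e-02] w 0.0235
t 19.48 pitch 25.4 F [ 0.05 -0.45 -5.01] T tool [ 0.621 -0.04   0.002] q5 [ 2.000e-02 -1.831e+01 -3.591e+01  2.030e+00 -9.900e-01  3.000e-02] w 0.0238
t 19.6 pitch 25.4 F [ 0.25 -0.36 -4.46] T tool [ 0.678 -0.063 -0.02 ] q5 [ 3.000e-02 -1.829e+01 -3.588e+01  2.030e+00 -9.900e-01  3.000e-02] w 0.0239
t 19.73 pitch 25.4 F [ 0.39 -0.12 -3.85] T tool [ 0.663 -0.074  0.004] q5 [ 2.000e-02 -1.829e+01 -3.586e+01  2.030e+00 -9.800e-01  3.000e-02] w 0.0234
t 19.73 pos [ 0.4417 -0.01    0.215 ] turn [ 0.4427 -0.0096  0.0018] shift now [ -6.1 -48.5 114.7] shift after turn [ -4.9   5.3 124.5] F [ 0.4 -0.1 -3.8] w 0.0234 q [-0.54 -0.34  2.24  0.43  1.01 -1.13]
```

```bash

python3 -m creep '[[0,0,0,0.147,-0.003,0,1],[0,0,0,0.147,-0.003,0,1],[0,0,0,0.147,-0.003,0,1],[0,0,0,0,0,0,1],[0,0,30,0,0,0,1],[0,0,40,0,0,0,1],[0,0,30,0,0,0,1],[0,0,0,0,0,0,1]]' >/dev/null; python3 -c "from h import *;go(.4485,-.0125,.0905,22.7);meas()"
```

```text
t 20.73 pos [ 0.442  -0.0103  0.1135] turn [ 0.0057  0.0002 -0.0038] shift now [-4.5  5.  23. ] shift after turn [-4.5  5.1 23. ] F [-1.1  0.7 -5.7] w 0.0238 q [-0.3   0.08  2.05  0.    1.   -0.69]
t 20.73 pitch 0.3 F [-1.13  0.71 -5.66] T tool [ 0.048 -0.024  0.024] q5 [-9.000e-02 -3.234e+01 -2.899e+01  3.000e-02 -4.500e-01  2.000e-02] w 0.0238
```

```bash

python3 -m creep '[[0,0,12,0.006,0,0,1],[0,0,8,0,0,0,1],[0,0,2,0,0,0,1],[0,0,0,0,0,0,1],[0,0,0,0,0,0,1]]' >/dev/null; python3 -c "from h import *;go(.4485,-.0125,.0905,22.7);meas()"
```

```text
t 21.35 pos [ 0.4449 -0.0113  0.0941] turn [ 0.0072  0.0041 -0.0048] shift now [-2.5  2.9  3.6] shift after turn [-2.5  2.9  3.6] F [ 0.2  0.2 -3.8] w 0.0236 q [-0.29  0.12  2.06  0.    0.95 -0.69]
t 21.35 pitch 0.4 F [ 0.17  0.16 -3.75] T tool [ 0.04  -0.05  -0.025] q5 [-2.000e-02 -3.445e+01 -2.796e+01  5.000e-02  2.000e-02 -0.000e+00] w 0.0236
```

```bash

python3 -m creep '[[0,0,2.5,0.007,0.004,0,1],[0,0,2,0,0,0,1],[0,0,1,0,0,0,1],[0,0,0,0,0,0,1]]' >/dev/null; python3 -c "from h import *;go(.4485,-.0125,.0905,22.7);meas()"
python3 -m creep '[[0,0,1.5,0,0,0,1],[0,0,0,0,0,0,1]]' >/dev/null; python3 -c "from h import *;go(.4485,-.0125,.0905,22.7);meas()"
```

```text
t 21.85 pos [ 0.4457 -0.0114  0.0907] turn [-0.0001  0.0004 -0.0039] shift now [-2.1  2.1  0.2] shift after turn [-2.1  2.1  0.2] F [-0.1 -0.  -5.2] w 0.0235 q [-0.29  0.14  2.05 -0.    0.95 -0.68]
t 21.85 pitch -0.0 F [-0.07 -0.01 -5.22] T tool [ 0.084 -0.097  0.   ] q5 [ 1.000e-02 -3.522e+01 -2.788e+01  2.000e-02  1.900e-01  0.000e+00] w 0.0235
t 22.1 pos [ 0.4461 -0.0114  0.0907] turn [-0.0003  0.0005 -0.0035] shift now [-2.   1.8  0.2] shift after turn [-2.   1.8  0.2] F [ 0.3 -0.  -4.6] w 0.0234 q [-0.29  0.14  2.05 -0.    0.95 -0.68]
t 22.1 pitch -0.0 F [ 0.26 -0.01 -4.57] T tool [ 0.06  -0.065 -0.015] q5 [ 3.000e-02 -3.538e+01 -2.797e+01  2.000e-02  2.100e-01  0.000e+00] w 0.0234
```

```bash

python3 -m creep '[[0,0,1.5,0,0,0,1],[0,0,0,0,0,0,1]]' >/dev/null; python3 -c "from h import *;meas()"
python3 -m creep '[[0,0,0,0,0,0,0],[0,0,0,0,0,0,0],[0,0,0,0,0,0,0],[0,0,0,0,0,0,0],[0,0,-20,0,0,0,0],[0,0,-30,0,0,0,0],[0,0,-30,0,0,0,0],[0,0,0,0,0,0.14,0],[0,0,0,0,0,0.13,0],[0,0,0,0,0,0,0]]' >/dev/null; python3 -c "from h import *;go(.4425,-.1985,.088,6.9);meas()"
```

```text
t 22.35 pitch -0.0 F [-0.48 -0.96 -4.88] T tool [ 0.067 -0.03  -0.076] q5 [ 1.000e-02 -3.535e+01 -2.799e+01  3.000e-02  1.800e-01  0.000e+00] w 0.0238
t 23.6 pos [ 0.4474 -0.0117  0.1733] turn [ 0.002   0.0014 -0.0043] shift now [-184.8  -26.6   85.5] shift after turn [-184.8  -27.3   85.3] F [-1.  -0.3  0.1] w 0.0882 q [-0.29 -0.01  2.   -0.    1.15 -0.41]
t 23.6 pitch 0.1 F [-0.97 -0.32  0.11] T tool [ 0.053 -0.036  0.023] q5 [ 1.000e-02 -3.048e+01 -3.084e+01  7.000e-02  2.000e-02  6.900e-01] w 0.0882
```

```bash

python3 -m creep '[[-25,-3,0,0,0,0,0],[-50,-8,0,0,0,0,0],[-50,-8,0,0,0,0,0],[-40,-6,0,0,0,0,0],[-15,-2,10,0,0,0,0],[0,0,20,0,0,0,0],[0,0,0,0,0,0,0],[0,0,0,0,0,0,0]]' >/dev/null; python3 -c "from h import *;go(.4425,-.1985,.088,6.9)
d=robot.get_image('top');cv2.imwrite('pics/top1.png',d['image'])"
```

```text
t 24.6 pos [ 0.4419 -0.1968  0.1407] turn [ 0.0006 -0.0014  0.0177] shift now [-1.8  0.3 52.7] shift after turn [-1.7  0.4 52.7] F [-0.2 -0.5 -0.3] w 0.0883 q [-0.67  0.13  1.93  0.    1.08 -0.8 ]
```

View pics/top1.png

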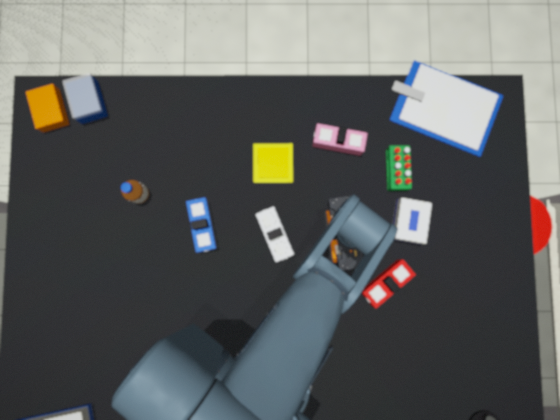

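Blue (201,225) and white (275,234) are standing flat near where they started. The gripper is over orange (340,236), and the bystanders haven't moved.

```bash

python3 -m creep '[[-1.8,0,20,0,0,0.017,0],[0,0,18,0,0,0,0],[0,0,12,0,0,0,0],[0,0,0,0,0,0,0],[0,0,0,0,0,0,0]]' >/dev/null; python3 -c "from h import *;go(.4425,-.1985,.088,6.9)"
```

```text
t 25.27 pos [ 0.4447 -0.1978  0.0927] turn [0.0048 0.0023 0.0053] shift now [-0.5 -2.3  4.7] shift after turn [-0.5 -2.2  4.7] F [ 0.8 -0.2 -0.3] w 0.0882 q [-0.66  0.21  1.95  0.    0.97 -0.79]
```

```bash
python3 -m creep '[[-0.5,-2.3,3,0.005,0.002,0.005,0],[0,0,0,0,0,0,0.4],[0,0,0,0,0,0,1],[0,0,0,0,0,0,1],[0,0,0,0,0,0,1],[0,0,0,0,0,0,1],[0,0,0,0,0,0,1],[0,0,0,0,0,0,1],[0,0,0,0,0,0,1]]' 50 >/dev/null
M='from h import *;meas()'
python3 -c "from h import *;go(.4425,-.1985,.22,6.9)"
python3 -m creep '[[0,0,-10,0,0,0,1],[0,0,-25,0,0,0,1],[0,0,-35,0,0,0,1],[0,0,-35,0,0,0,1],[0,0,-25,0,0,0,1],[0,0,0,0,0,0,1],[0,0,0,0,0,0,1]]' >/dev/null; python3 -c "$M"
```

```text
t 26.4 pos [ 0.4428 -0.1993  0.091 ] turn [ 0.0005  0.0019 -0.    ] shift now [ 6.00e-01 -1.00e-01 -1.29e+02] shift after turn [   0.8   -0.2 -129. ] F [-0.3  0.7 -0. ] w 0.0237 q [-0.67  0.22  1.95 -0.    0.97 -0.79]
t 27.27 pitch -0.2 F [ 1.   -0.45 -4.81] T tool [ 0.083 -0.111 -0.037] q5 [ 1.00e-02 -3.62e+01 -3.55e+01  4.00e-02  7.00e-02  0.00e+00] w 0.0239
```

```bash
M='from h import *;meas()'
python3 -m creep '[[0,0,0,0.15,0,0,1],[0,0,0,0.15,0,0,1],[0,0,0,0.15,0,0,1],[0,0,0,0,0,0,1],[0,0,0,0,0,0,1],[0,0,0,0,0,0,1],[0,0,0,0,0,0,1],[0,0,0,0,0,0,1],[0,0,0,0,0,0,1]]' >/dev/null; python3 -c "$M"
python3 -m creep '[[0,0,0,0,0,0,1]]'>/dev/null; python3 -c "$M"
python3 -m creep '[[0,0,0,0,0,0,1]]'>/dev/null; python3 -c "$M"
python3 -m creep '[[0,0,0,0,0,0,1]]'>/dev/null; python3 -c "$M"
python3 -m creep '[[0,0,0,-0.18,0,0,1],[0,0,0,-0.18,0,0,1],[0,0,0,-0.18,0,0,1],[0,0,0,-0.18,0,0,1],[0,0,0,-0.18,0,0,1],[0,0,0,0,0,0,1],[0,0,0,0,0,0,1],[0,0,0,0,0,0,1],[0,0,0,0,0,0,1],[0,0,0,0,0,0,1],[0,0,0,0,0,0,1]]' >/dev/null; python3 -c "$M"
python3 -m creep '[[0,0,0,0,0,0,1]]'>/dev/null; python3 -c "$M"
python3 -m creep '[[0,0,0,0,0,0,1]]'>/dev/null; python3 -c "$M"
python3 -m creep '[[0,0,0,0,0,0,1]]'>/dev/null; python3 -c "$M"
python3 -c "from h import *;go(.4425,-.1985,.091,6.9)"
```

```text
t 28.4 pitch -26.6 F [-0.71 -1.15 -4.01] T tool [-0.476 -0.093  0.044] q5 [-0.000e+00 -4.718e+01 -3.170e+01 -1.360e+00  2.250e+00 -3.000e-02] w 0.0234
t 28.52 pitch -26.6 F [-0.11  0.45 -4.36] T tool [-0.481 -0.038  0.032] q5 [-2.000e-02 -4.725e+01 -3.176e+01 -1.360e+00  2.250e+00 -3.000e-02] w 0.0235
t 28.65 pitch -26.6 F [ 0.55  0.11 -3.42] T tool [-0.525 -0.102  0.044] q5 [-2.000e-02 -4.727e+01 -3.178e+01 -1.370e+00  2.250e+00 -3.000e-02] w 0.0235
t 28.77 pitch -26.6 F [-1.35 -0.03 -4.33] T tool [-0.519 -0.079  0.065] q5 [-2.000e-02 -4.727e+01 -3.179e+01 -1.360e+00  2.250e+00 -3.000e-02] w 0.0232
t 30.15 pitch 25.5 F [ 0.76  0.16 -4.08] T tool [ 0.539 -0.051 -0.037] q5 [-1.000e-02 -2.402e+01 -3.482e+01  2.060e+00 -7.100e-01  3.000e-02] w 0.0236
t 30.27 pitch 25.5 F [ 0.84  0.56 -4.35] T tool [ 0.594 -0.107 -0.061] q5 [ 2.00e-02 -2.40e+01 -3.48e+01  2.06e+00 -7.10e-01  3.00e-02] w 0.0235
t 30.4 pitch 25.5 F [-0.29  0.15 -4.39] T tool [ 0.607 -0.065 -0.065] q5 [ 3.000e-02 -2.399e+01 -3.478e+01  2.060e+00 -7.100e-01  3.000e-02] w 0.0237
t 30.52 pitch 25.5 F [ 1.06 -0.7  -4.26] T tool [ 0.602 -0.038 -0.059] q5 [ 2.000e-02 -2.398e+01 -3.476e+01  2.060e+00 -7.100e-01  3.000e-02] w 0.0235
t 30.52 pos [ 0.437  -0.1942  0.216 ] turn [ 0.4449 -0.0092  0.0021] shift now [ -6.  -49.4 114.9] shift after turn [ -4.9   4.9 125. ] F [ 1.1 -0.7 -4.3] w 0.0235 q [-0.91 -0.21  2.14  0.45  1.02 -1.24]
```

```bash
M='from h import *;meas()'; Z='[[0,0,0,0,0,0,1]]'
python3 -m creep '[[0,0,0,0.172,0,0,1],[0,0,0,0.172,0,0,1],[0,0,0,0,0,0,1],[0,0,0,0,0,0,1],[0,0,0,0,0,0,1]]' >/dev/null; python3 -c "$M"
for i in 1 2 3 4 5; do python3 -m creep '[[0,0,0,0,0,0,1]]' >/dev/null; python3 -c "$M"; done
python3 -m creep '[[0,0,0,0.1,0,0,1],[0,0,0,0.1,0,0,1],[0,0,0,0,0,0,1],[0,0,0,0,0,0,1],[0,0,0,0,0,0,1],[0,0,0,0,0,0,1],[0,0,0,0,0,0,1],[0,0,0,0,0,0,1],[0,0,0,0,0,0,1]]' >/dev/null; python3 -c "$M"
for i in 1 2 3 4 5; do python3 -m creep '[[0,0,0,0,0,0,1]]' >/dev/null; python3 -c "$M"; done
python3 -c "from h import *;go(.4425,-.1985,.091,6.9)"
```

```text
t 31.15 pitch 5.5 F [-0.75 -0.04 -3.59] T tool [ 0.176 -0.104  0.079] q5 [ 2.800e-01 -3.201e+01 -3.483e+01  4.800e-01 -2.700e-01  3.000e-02] w 0.0237
t 31.27 pitch 5.6 F [ 0.23 -1.04 -3.6 ] T tool [ 0.151 -0.083 -0.044] q5 [ 1.600e-01 -3.201e+01 -3.460e+01  4.900e-01 -2.600e-01  1.000e-02] w 0.0239
t 31.4 pitch 5.6 F [ 0.39  0.6  -4.17] T tool [ 0.216 -0.082 -0.018] q5 [  0.06 -32.02 -34.51   0.48  -0.25   0.  ] w 0.0237
t 31.52 pitch 5.7 F [-0.46  0.47 -3.86] T tool [ 0.198 -0.087 -0.028] q5 [ 0.000e+00 -3.205e+01 -3.451e+01  4.800e-01 -2.500e-01  1.000e-02] w 0.0238
t 31.65 pitch 5.7 F [-0.57  1.38 -3.96] T tool [ 0.23  -0.038 -0.008] q5 [-2.000e-02 -3.207e+01 -3.453e+01  4.800e-01 -2.500e-01  1.000e-02] w 0.0235
t 31.77 pitch 5.7 F [ 0.06 -0.23 -2.95] T tool [ 0.16  -0.114  0.031] q5 [-3.000e-02 -3.208e+01 -3.455e+01  4.800e-01 -2.600e-01  1.000e-02] w 0.0234
t 32.9 pitch -5.7 F [ 0.06  0.17 -3.12] T tool [-0.059 -0.068  0.03 ] q5 [-1.000e-02 -3.731e+01 -3.378e+01 -3.000e-01  5.400e-01 -1.000e-02] w 0.0239
t 33.02 pitch -5.7 F [ 1.24 -0.14 -4.51] T tool [-0.056 -0.117  0.032] q5 [
[... 182 characters left out ...]
1 -3.000e-01  5.300e-01 -1.000e-02] w 0.0237
t 33.27 pitch -5.7 F [-0.26 -0.32 -4.13] T tool [-0.116 -0.13   0.089] q5 [-1.000e-02 -3.731e+01 -3.379e+01 -2.900e-01  5.300e-01 -1.000e-02] w 0.0237
t 33.4 pitch -5.7 F [ 0.78  0.24 -4.7 ] T tool [-0.004 -0.051  0.051] q5 [-0.000e+00 -3.731e+01 -3.379e+01 -2.900e-01  5.300e-01 -1.000e-02] w 0.0233
t 33.52 pitch -5.7 F [-0.25  0.12 -3.75] T tool [-0.061 -0.077 -0.043] q5 [-0.000e+00 -3.730e+01 -3.379e+01 -2.900e-01  5.300e-01 -1.000e-02] w 0.0234
t 33.52 pos [ 0.4343 -0.1945  0.2152] turn [-0.0997 -0.0107 -0.0028] shift now [ -6.2  20.  122.7] shift after turn [ -5.    7.6 124.2] F [-0.2  0.1 -3.8] w 0.0234 q [-0.63  0.07  1.83 -0.06  1.32 -0.73]
```

```bash

python3 -m creep '[[0,0,0,-0.1,-0.01,-0.003,1],[0,0,0,0,0,0,1],[0,7,30,0,0,0,1],[0,0,40,0,0,0,1],[0,0,30,0,0,0,1],[0,0,15,0,0,0,1],[0,0,0,0,0,0,1],[0,0,0,0,0,0,1]]' >/dev/null; python3 -c "from h import *;go(.4425,-.1985,.091,6.9);meas()"
```

```text
t 34.52 pos [ 0.4439 -0.1957  0.0999] turn [-0.0024  0.0029  0.0001] shift now [-2.5 -1.7  9. ] shift after turn [-2.6 -1.7  8.9] F [-0.5  0.4 -3.4] w 0.0231 q [-0.66  0.2   1.95 -0.    0.99 -0.78]
t 34.52 pitch -0.1 F [-0.49  0.36 -3.44] T tool [ 0.032 -0.061 -0.034] q5 [ 0.000e+00 -3.834e+01 -2.798e+01  1.000e-02  1.000e-01  0.000e+00] w 0.0231
```

```bash

python3 -m creep '[[0,0,7,-0.002,0.003,0,1],[0,0,2.5,0,0,0,1],[0,0,1.5,0,0,0,1],[0,0,1.5,0,0,0,1],[0,0,1.5,0,0,0,1],[0,0,0,0,0,0,1]]' >/dev/null; python3 -c "from h import *;go(.4425,-.1985,.091,6.9);meas()"
```

```text
t 35.27 pos [ 0.4458 -0.1972  0.0915] turn [0.0024 0.0033 0.0007] shift now [-0.9 -3.4  0.5] shift after turn [-0.9 -3.4  0.5] F [-0.2 -0.4 -3.9] w 0.0234 q [-0.66  0.22  1.95 -0.    0.97 -0.78]
t 35.27 pitch 0.1 F [-0.23 -0.37 -3.92] T tool [ 0.084 -0.047 -0.022] q5 [ 3.000e-02 -3.974e+01 -2.822e+01  2.000e-02  1.700e-01  0.000e+00] w 0.0234
```

```bash

python3 -m creep '[[0,0,1.5,0.002,0,0,1],[0,0,1.5,0,0,0,1],[0,0,0,0,0,0,0],[0,0,0,0,0,0,0],[0,0,0,0,0,0,0],[0,0,0,0,0,0,0],[0,0,-20,0,0,0,0],[0,0,-30,0,0,0,0],[0,0,-30,0,0,0,0],[0,0,0,0,0,-0.14,0],[0,0,0,0,0,-0.135,0],[0,0,0,0,0,0,0]]' >/dev/null; python3 -c "from h import *;go(.4462,-.0114,.088,22.9);meas()"
```

```text
t 36.77 pos [ 0.4469 -0.1979  0.1736] turn [0.     0.0053 0.003 ] shift now [172.3  72.5  84.7] shift after turn [172.1  72.   85.6] F [ 0.5  0.6 -0.4] w 0.0882 q [-0.66  0.09  1.9  -0.    1.15 -1.06]
t 36.77 pitch 0.0 F [ 0.47  0.58 -0.39] T tool [ 0.078 -0.009 -0.071] q5 [ 1.000e-02 -3.532e+01 -3.090e+01  0.000e+00  5.000e-02 -7.200e-01] w 0.0882
```

```bash

python3 -m creep '[[25,10,0,0,0.005,0,0],[50,21,0,0,0,0,0],[50,21,0,0,0,0,0],[35,15,0,0,0,0,0],[12,5,10,0,0,0,0],[0,0,20,0,0,0,0],[0,0,0,0,0,0,0],[0,0,0,0,0,0,0]]' >/dev/null; python3 -c "from h import *;go(.4462,-.0114,.088,22.9)"
```

```text
t 37.77 pos [ 0.4468 -0.0082  0.141 ] turn [-0.001   0.0002 -0.02  ] shift now [-2.8 -1.7 53. ] shift after turn [-2.7 -1.8 53. ] F [-0.1  0.4 -0.2] w 0.0881 q [-0.28  0.05  2.02 -0.    1.07 -0.66]
```

```bash

python3 -m creep '[[-2.8,-2,18,0,0,-0.018,0],[0,0,18,0,0,0,0],[0,0,14,0,0,0,0],[0,0,0,0,0,0,0],[0,0,0,0,0,0,0]]' >/dev/null; python3 -c "from h import *;go(.4462,-.0114,.088,22.9)"
```

```text
t 38.4 pos [ 0.4486 -0.0147  0.0924] turn [ 0.0027  0.0038 -0.007 ] shift now [ 4.  -1.   4.3] shift after turn [ 4.  -0.9  4.4] F [ 0.4 -0.9  0.2] w 0.0882 q [-0.3   0.14  2.05 -0.    0.95 -0.69]
```

```bash
python3 -m creep '[[4,-1,2.5,0.003,0.004,-0.007,0],[0,0,0,0,0,0,0.4],[0,0,0,0,0,0,1],[0,0,0,0,0,0,1],[0,0,0,0,0,0,1],[0,0,0,0,0,0,1],[0,0,0,0,0,0,1],[0,0,0,0,0,0,1],[0,0,0,0,0,0,1]]' 50 >/dev/null
python3 -c "from h import *;go(.4462,-.0114,.0905,22.9)"
python3 -m creep '[[0,0,-10,0,0,0,1],[0,0,-25,0,0,0,1],[0,0,-35,0,0,0,1],[0,0,-35,0,0,0,1],[0,0,-25,0,0,0,1],[0,0,0,0,0,0,1]]' >/dev/null; python3 -c "from h import *;go(.4462,-.0114,.22,22.9);meas()"
```

```text
t 39.52 pos [ 0.4469 -0.0113  0.0912] turn [0.0013 0.0012 0.0008] shift now [ 0.2 -0.7  0.7] shift after turn [ 0.2 -0.7  0.7] F [-0.3  0.1 -0.6] w 0.0238 q [-0.29  0.14  2.05 -0.    0.95 -0.69]
t 40.27 pos [ 0.4436 -0.0102  0.2239] turn [-0.0042 -0.0037  0.0009] shift now [-2.1  1.9  3.9] shift after turn [-2.1  1.9  3.9] F [-0.   0.5 -4.9] w 0.0236 q [-0.29 -0.08  1.96  0.    1.27 -0.69]
t 40.27 pitch -0.2 F [-0.01  0.53 -4.91] T tool [ 0.022 -0.104  0.052] q5 [  0.13 -31.59 -35.65   0.06   0.48  -0.  ] w 0.0236
```

```bash
M='from h import *;meas()'
python3 -m creep '[[0,0,0,-0.15,0,0,1],[0,0,0,-0.15,0,0,1],[0,0,0,-0.15,0,0,1],[0,0,0,0,0,0,1],[0,0,0,0,0,0,1],[0,0,0,0,0,0,1],[0,0,0,0,0,0,1],[0,0,0,0.172,0,0,1],[0,0,0,0.172,0,0,1],[0,0,0,0,0,0,1],[0,0,0,0,0,0,1],[0,0,0,0,0,0,1]]' >/dev/null; python3 -c "$M"
for i in 1 2 3 4 5; do python3 -m creep '[[0,0,0,0,0,0,1]]' >/dev/null; python3 -c "$M"; done
python3 -m creep '[[0,0,0,0.18,0,0,1],[0,0,0,0.18,0,0,1],[0,0,0,0.18,0,0,1],[0,0,0,0,0,0,1],[0,0,0,0,0,0,1],[0,0,0,0,0,0,1],[0,0,0,0,0,0,1],[0,0,0,-0.172,0,0,1],[0,0,0,-0.172,0,0,1],[0,0,0,0,0,0,1],[0,0,0,0,0,0,1],[0,0,0,0,0,0,1]]' >/dev/null; python3 -c "$M"
for i in 1 2 3 4 5; do python3 -m creep '[[0,0,0,0,0,0,1]]' >/dev/null; python3 -c "$M"; done
python3 -c "from h import *;go(.6675,-.0069,.27,22.9)"
```

```text
t 41.77 pitch 5.2 F [ 0.19 -0.04 -4.72] T tool [ 0.197 -0.067 -0.003] q5 [ 2.500e-01 -2.743e+01 -3.534e+01  4.500e-01 -3.100e-01  3.000e-02] w 0.0233
t 41.9 pitch 5.3 F [ 1.33 -0.26 -4.67] T tool [ 0.167 -0.051  0.016] q5 [ 1.700e-01 -2.746e+01 -3.511e+01  4.700e-01 -2.900e-01  1.000e-02] w 0.0238
t 42.02 pitch 5.4 F [-0.47  0.55 -4.29] T tool [ 0.181 -0.077 -0.05 ] q5 [ 8.000e-02 -2.750e+01 -3.502e+01  4.600e-01 -2.900e-01  1.000e-02] w 0.0236
t 42.15 pitch 5.4 F [-0.24 -0.31 -4.4 ] T tool [ 0.154 -0.066 -0.015] q5 [ 2.000e-02 -2.755e+01 -3.501e+01  4.500e-01 -2.900e-01  1.000e-02] w 0.0233
t 42.27 pitch 5.4 F [ 0.78  0.91 -4.2 ] T tool [ 0.164 -0.049 -0.049] q5 [-1.000e-02 -2.758e+01 -3.504e+01  4.500e-01 -2.900e-01  1.000e-02] w 0.0239
t 42.4 pitch 5.4 F [ 1.08  0.14 -3.75] T tool [ 0.211 -0.093 -0.   ] q5 [-2.000e-02 -2.759e+01 -3.506e+01  4.500e-01 -2.900e-01  1.000e-02] w 0.0234
t 43.9 pitch -5.5 F [-0.07  0.93 -4.64] T tool [-0.081  0.001 -0.068] q5 [-1.200e-01 -3.349e+01 -3.397e+01 -2.700e-01  5.700e-01 -2.000e-02] w 0.0235
t 44.02 pitch -5.6 F [ 0.6   0.1  -4.51] T tool [-0.
[... 205 characters left out ...]
1 -2.700e-01  5.600e-01 -1.000e-02] w 0.0241
t 44.27 pitch -5.7 F [ 0.69  0.43 -4.7 ] T tool [-0.101 -0.021 -0.012] q5 [-1.000e-02 -3.323e+01 -3.415e+01 -2.700e-01  5.600e-01 -1.000e-02] w 0.0237
t 44.4 pitch -5.7 F [-0.34  0.22 -3.91] T tool [-0.054 -0.09  -0.003] q5 [ 0.000e+00 -3.318e+01 -3.412e+01 -2.700e-01  5.600e-01 -1.000e-02] w 0.0237
t 44.52 pitch -5.7 F [-0.93  0.54 -4.12] T tool [-0.082 -0.062  0.018] q5 [ 1.000e-02 -3.316e+01 -3.409e+01 -2.600e-01  5.700e-01 -1.000e-02] w 0.0238
t 44.52 pos [ 0.4408 -0.0087  0.2184] turn [-0.0996 -0.0067 -0.0025] shift now [-85.6 203.5 -72.7] shift after turn [-86.6 209.5 -51.6] F [-0.9  0.5 -4.1] w 0.0238 q [-0.25 -0.02  1.91 -0.06  1.33 -0.63]
```

White and orange both scale linearly with tilt, so their contents are fixed. With the ball's correct sign (it lowers the torque), blue's torque-to-weight ratio is 16% low, as a loose ball would make it. So blue rattles. Putting white back.

```bash

python3 -m creep '[[0,0,0,-0.1,-0.007,-0.002,1],[0,0,0,0,0,0,1],[0,4,30,0,0,0,1],[0,0,40,0,0,0,1],[0,0,30,0,0,0,1],[0,0,15,0,0,0,1],[0,0,0,0,0,0,1],[0,0,0,0,0,0,1]]' >/dev/null; python3 -c "from h import *;go(.4462,-.0114,.0912,22.9);meas()"
```

```text
t 45.52 pos [ 0.4478 -0.0085  0.1034] turn [-0.0017  0.004  -0.001 ] shift now [-2.  -2.5 12.2] shift after turn [-2.  -2.5 12.2] F [-0.3  0.2 -4.1] w 0.0233 q [-0.28  0.12  2.04 -0.    0.98 -0.68]
t 45.52 pitch -0.1 F [-0.26  0.21 -4.13] T tool [ 0.032 -0.114  0.016] q5 [-0.000e+00 -3.406e+01 -2.803e+01  2.000e-02  1.000e-01  0.000e+00] w 0.0233
```

```bash

python3 -m creep '[[0,0,10,-0.002,0.004,0,1],[0,0,3,0,0,0,1],[0,0,1.5,0,0,0,1],[0,0,1.5,0,0,0,1],[0,0,1.5,0,0,0,1],[0,0,1.5,0,0,0,1]]' >/dev/null; python3 -c "from h import *;go(.4462,-.0114,.0912,22.9);meas()"
```

```text
t 46.27 pos [ 0.4498 -0.0091  0.0911] turn [0.0014 0.0018 0.    ] shift now [-0.7 -4.2 -0.1] shift after turn [-0.7 -4.2 -0.1] F [-7.3  1.5 12.9] w 0.0237 q [-0.28  0.14  2.04 -0.    0.95 -0.68]
t 46.27 pitch 0.1 F [-7.34  1.53 12.87] T tool [1.193 0.662 0.08 ] q5 [ -0.56 -29.56 -26.58   0.22  -2.44  -0.08] w 0.0237
```

Firmly down. Release and go back to blue.

```bash

python3 -m creep '[[0,0,0,0,0,0,0],[0,0,0,0,0,0,0],[0,0,0,0,0,0,0],[0,0,0,0,0,0,0],[0,0,-20,0,0,0,0],[0,0,-30,0,0,0,0],[0,0,-30,0,0,0,0],[0,0,0,0,0,0.1,0],[0,0,0,0,0,0.095,0],[0,0,0,0,0,0,0]]' >/dev/null; python3 -c "from h import *;go(.475,.204,.088,11.75)"
```

```text
t 47.52 pos [ 0.4512 -0.0096  0.1752] turn [ 0.0056  0.0036 -0.0054] shift now [205.   65.2  86.9] shift after turn [204.3  66.8  87.2] F [-0.6 -0.3 -0.5] w 0.088 q [-0.29 -0.    1.99 -0.    1.15 -0.48]
```

```bash

python3 -m creep '[[25,8,0,0.005,0.003,-0.005,0],[52,17,0,0,0,0,0],[52,17,0,0,0,0,0],[50,16,0,0,0,0,0],[25,8,10,0,0,0,0],[0,0,20,0,0,0,0],[0,0,0,0,0,0,0],[0,0,0,0,0,0,0]]' >/dev/null; python3 -c "from h import *;go(.475,.204,.088,11.75)"
```

```text
t 48.52 pos [0.4748 0.2099 0.1436] turn [-0.      0.0009  0.0143] shift now [-5.8 -1.1 55.6] shift after turn [-5.9 -1.  55.6] F [-0.1  0.5 -0.2] w 0.0878 q [ 0.19  0.2   1.84 -0.    1.1  -0.03]
```

```bash

python3 -m creep '[[-5.8,-1.5,18,0,0,0.014,0],[0,0,18,0,0,0,0],[0,0,14,0,0,0,0],[0,0,0,0,0,0,0],[0,0,0,0,0,0,0]]' >/dev/null; python3 -c "from h import *;go(.475,.204,.0885,11.75)"
```

```text
t 49.15 pos [0.4777 0.2023 0.0962] turn [ 0.0061  0.0013 -0.0012] shift now [ 2.2 -2.4  7.7] shift after turn [ 2.2 -2.3  7.7] F [-0.  -0.1  0.4] w 0.0885 q [ 0.17  0.27  1.87 -0.    0.99 -0.03]
```

```bash
python3 -m creep '[[2.2,-2.4,6,0.006,0.001,0,0],[0,0,0,0,0,0,0.4],[0,0,0,0,0,0,1],[0,0,0,0,0,0,1],[0,0,0,0,0,0,1],[0,0,0,0,0,0,1],[0,0,0,0,0,0,1],[0,0,0,0,0,0,1],[0,0,0,0,0,0,1],[0,0,0,0,0,0,1]]' 50 >/dev/null
python3 -c "from h import *;go(.475,.204,.0885,11.75)"
python3 -m creep '[[0,0,-10,0,0,0,1],[0,0,-25,0,0,0,1],[0,0,-35,0,0,0,1],[0,0,-35,0,0,0,1],[0,0,-30,0,0,0,1],[0,0,0,0,0,0,1]]' >/dev/null
M='from h import *;meas()'; python3 -c "$M"
python3 -m creep '[[0,0,0,-0.15,0,0,1],[0,0,0,-0.15,0,0,1],[0,0,0,-0.15,0,0,1],[0,0,0,0,0,0,1],[0,0,0,0,0,0,1],[0,0,0,0,0,0,1],[0,0,0,0,0,0,1],[0,0,0,0.172,0,0,1],[0,0,0,0.172,0,0,1],[0,0,0,0,0,0,1],[0,0,0,0,0,0,1]]' >/dev/null; python3 -c "$M"
for i in 1 2 3 4 5; do python3 -m creep '[[0,0,0,0,0,0,1]]' >/dev/null; python3 -c "$M"; done
python3 -c "from h import *;go(.6675,-.0069,.26,11.75)"
```

```text
t 50.4 pos [0.4755 0.2044 0.0913] turn [ 0.0016  0.0002 -0.0007] shift now [-0.3 -0.6  2.8] shift after turn [-0.3 -0.6  2.8] F [ 0.2 -0.4  0.6] w 0.0232 q [ 0.18  0.28  1.87 -0.    0.99 -0.03]
t 51.15 pitch -0.4 F [ 0.04  0.3  -4.99] T tool [-0.089 -0.052 -0.017] q5 [  0.16 -40.77 -36.05   0.07   0.6   -0.  ] w 0.0235
t 52.52 pitch 4.7 F [-2.22 -0.29 -5.86] T tool [ 0.112 -0.058  0.006] q5 [-2.500e-01 -3.662e+01 -3.630e+01  7.000e-02 -4.000e-01  1.000e-02] w 0.0236
t 52.65 pitch 4.8 F [-0.18 -0.36 -5.16] T tool [ 0.103 -0.06   0.006] q5 [-1.600e-01 -3.646e+01 -3.582e+01  7.000e-02 -4.600e-01  1.000e-02] w 0.0239
t 52.77 pitch 4.9 F [-0.56 -0.85 -5.43] T tool [ 0.159 -0.055 -0.007] q5 [-7.000e-02 -3.653e+01 -3.556e+01  8.000e-02 -4.500e-01  1.000e-02] w 0.0233
t 52.9 pitch 4.9 F [-0.29  0.6  -4.83] T tool [ 0.083 -0.076 -0.043] q5 [-1.000e-02 -3.660e+01 -3.544e+01  8.000e-02 -4.400e-01  1.000e-02] w 0.0236
t 53.02 pitch 5.0 F [-1.   -0.54 -4.9 ] T tool [ 0.141 -0.057 -0.014] q5 [ 1.000e-02 -3.667e+01 -3.543e+01  8.000e-02 -4.400e-01  1.000e-02] w 0.0239
t 53.15 pitch 5.0 F [-0.62 -0.02 -5.26] T tool [ 0.08  -0.042  0.037] q5 [ 2.000e-02 -3.670e+01 -3.545e+01  8.000e-02 -4.400e-01  1.000e-02] w 0.0236
t 53.15 pos [0.4671 0.2027 0.2178] turn [ 0.0873 -0.0004 -0.0014] shift now [-245.8  156.9  -28.7] shift after turn [-246.1  153.5  -42.2] F [-0.6 -0.  -5.3] w 0.0236 q [ 0.17  0.02  1.87  0.    1.16 -0.03]
```

Blue is confirmed: offset-corrected torque at 5° is 0.053, against about 0.12 expected for a fixed block and 0.045 for a ball. Now the hand-over.

```bash
python3 -m creep '[[0,0,-10,0.087,0,0,1],[0,0,-15,0,0,0,1],[-16,10,-8,0,0,0,1],[-32,20,-8,0,0,0,1],[-38,24,0,0,0,0,1],[-38,24,0,0,0,0,1],[-38,24,0,0,0,0,1],[-38,24,0,0,0,0,1],[-28,17,0,0,0,0,1],[-14,8,0,0,0,0,1],[0,0,0,0,0,0,1],[0,0,0,0,0,0,1],[0,0,0,0,0,0,1]]' >/dev/null
python3 -c "from h import *;go(.6675,-.0069,.26,11.75);meas()"
```

```text
t 54.77 pos [ 0.6711 -0.0151  0.2641] turn [0.0132 0.004  0.0003] shift now [ 8.8 -1.9  4. ] shift after turn [ 8.7 -1.9  4.1] F [-1.2  0.1 -5.4] w 0.0233 q [-0.2   0.38  1.35  0.    1.4  -0.41]
t 54.77 pitch 0.8 F [-1.16  0.1  -5.42] T tool [ 0.036 -0.002  0.005] q5 [-4.900e-01 -5.711e+01 -3.769e+01 -1.000e-02 -1.000e-02 -0.000e+00] w 0.0233
```

```bash
python3 -m creep '[[8.8,-1.5,4,0.013,0.004,0,1],[0,0,0,0,0,0,1],[0,0,0,0,0,0,1],[0,0,0,0,0,0,1],[0,0,0,0,0,0,1],[0,0,0,0,0,0,1]]' >/dev/null
python3 -c "from h import *;go(.6675,-.0069,.26,11.75);meas()
for n in('scene','top'):
    d=robot.get_image(n);cv2.imwrite(f'pics/{n}2.png',d['image'])
print(robot.read_state()['qvel'].round(4))"
```

```text
t 55.52 pos [ 0.667  -0.0039  0.2603] turn [-0.0002 -0.0004  0.0032] shift now [-3.  -0.1  0.3] shift after turn [-3.  -0.1  0.3] F [-2.  -0.7 -5.3] w 0.0232 q [-0.18  0.38  1.36  0.    1.4  -0.39]
t 55.52 pitch -0.0 F [-1.95 -0.68 -5.31] T tool [ 0.03  -0.078  0.029] q5 [ 8.000e-02 -5.734e+01 -3.741e+01  5.000e-02  1.200e-01  0.000e+00] w 0.0232
[ 0.0001 -0.0001 -0.0013  0.0003  0.0013  0.0007]
```

View pics/scene2.png

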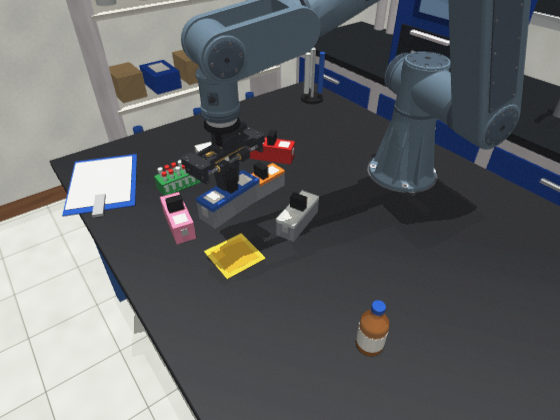

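View pics/top2.png

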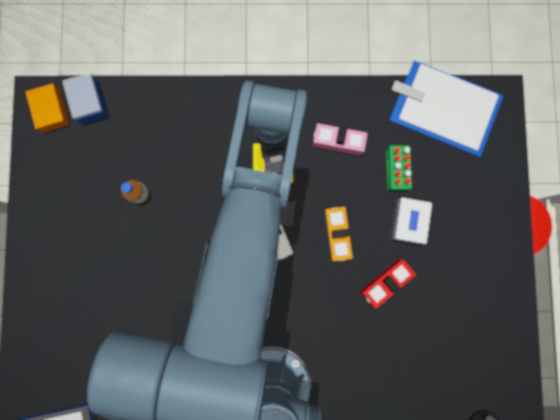

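The scene view shows blue held level at about (228,195), with its shadow on the mat (235,255). White (297,213) and orange (268,173) stand flat and apart. In the top view orange (340,234) is clear and the bystanders haven't moved.

```bash
python3 -c "
from cell import robot
print(robot.finish_job())"
```

```text
the job is handed in; nothing more can be done
None
```

The blue case is the one that rattles. I handed in the job at about 55.6 s with it held over the yellow mat.

**Shaking:** I lifted and tilted blue, then white, then orange by about ±0.45 rad and set each back down flat. To decide which rattled, I compared the wrist torque at a small tilt (about 0.1 rad) with the large tilt:

| Case | Measured (N m) | Expected if fixed | Expected if ball | Result |
|---|---|---|---|---|
| Orange | 0.128 | 0.123 | about 0.05 | fixed |
| White | 0.127 | 0.132 | about 0.06 | fixed |
| Blue | 0.053 | about 0.12 | about 0.045 | ball |

- **Extra lift of white:** The first shakes were ambiguous, and I had the sign of the ball's effect wrong. I therefore lifted white a second time, after orange, to check it. I then lifted blue again and checked it on one side only before the hand-over.
- **Last checks:** Blue is within 0.1° of level and about 3 mm from the middle of the mat. Its underside is about 17 cm up, joint speeds are about zero, and the grip is set to 50 N.
- **Other objects:** In the last pictures white and orange stand flat and apart. The bottle, the tube rack and what shows of the carton look unmoved.
- **Placing:** Cases went back up to about 8 mm from where they started. The hardest press I read was about 13 N, when setting white down the second time.

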